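# Take the end ball from the feed track to the empty cup

### The job

Three match balls wait in a row on the sloping two-rod feed track. Take the lowest one, which lies against the stop, let the next ball roll down to the stop by itself without gripping or pushing it, and set the ball you took gently (not dropped) into the one wooden cup that is still empty.

Things in the scene. Friction and masses are not known exactly. Their poses are not given: they have to be found in the camera images.
- ball_end_center (a point): Centre of the ball to take: plain white, rigid, 35 mm in diameter, 15 to 31 g, the lowest of three like balls in a touching row on the track, resting against the stop, open from above. Two more such balls already sit in two of the cups. The axes of this point mean nothing.
- ball_next_center (a point): Centre of the next ball up the track, 35 mm in diameter like the others; it touches the end ball and rolls down by itself, about 35 mm, when that is taken away; the third ball follows. Its axes mean nothing.
- rest (a point): Fixed on the track: centre of a ball resting at the stop, 70 mm above the bench. x: level, up-track (8 degree rise); y: across; z: up. Track: two steel rods, 28 mm wide over all, their centres 17 mm below the ball centres, so balls overhang and can be gripped along y. Stop: plate 20 mm wide, top 12 mm above the ball centre, on the -x side. Fixed base board 64 mm wide, 12 mm thick.
- cup_seat (a point): Fixed on the empty one of three like wooden cups (95 mm or more between centres, the others hold balls): centre of a ball when seated in it, 56 mm above the bench, z up. The neighbours stand to its sides along the robot's left-right. Rim 31 mm across outside, 19 mm inside, 14 mm below this point, on a thin stem; foot 58 mm across, 8 mm high. A ball let go within 6 mm of centre settles in.
Things that resemble listed ones, but are neither listed nor needed, are in the scene too. Leave any pink or yellow look-alike of the part that bears cup_seat alone.

How it is judged:
By the outcome, as a careful person would: the job done as asked, in the order asked, and still so for the second after the job is handed in, with the robot touching nothing.
It also fails if it takes over 38 s, if anything falls off the work surface, if the arm or the gripper's body presses on something with over 40 N, if the wrist force passes 120 N, or if a joint passes its speed limit or range.

### The arm

A 6-joint arm with a two-finger parallel gripper is mounted at the origin on the work surface. World frame = base frame: x ahead of the robot, y to its left, z up, the work surface at z = 0. Lengths are in m, angles in degrees, forces in N, time in s.
With the tool pointing down it reaches from about 0.35 to 0.85 m from the base axis. Payload 8.1 kg.
Tool frame: the origin (TCP) lies midway between the tips of the shut fingers; the grasp point (between the pads) lies 19 mm behind it; z points along the fingers, y is the line along which they close (so a half turn about z gives the same grasp; the last joint's range is limited). The gripper opens to 93 mm and grips with 3 to 60 N. Pads are 15 mm wide; open, the fingers measure 128 mm over their backs; the gripper's body (75 mm by 188 mm) begins 65 mm behind the grasp point.
Start: joints at [65.925, 7.471, 85.268, -0, 87.261, -4.893], TCP at [0.197, 0.567, 0.219] pointing down, gripper open.
Joint ranges: [-169.43, 169.43], [-51.17, 129.36], [1.28, 143.12], [-76.62, 256.62], [0, 156.53], [-152.29, 152.29]. Speed limits (degrees/s): [136.94, 136.94, 159.86, 180, 180, 180].

### API

Orientations are given as [roll, pitch, yaw] about the fixed x, y, z axes, in that order (R = Rz(yaw) Ry(pitch) Rx(roll)).
In Python, from workcell import bot gives the robot as it stands.
- The arm moves only by the tool step_arm, never from a script. Its argument "targets" is a list of rows, each a list of 5 numbers: the shift along the tool's x, y, z in units of 60 mm (1.0 is 60 mm), then the turn about the tool's z in units of 5 degrees (1.0 is 5 degrees), then the opening, from -1 (shut) to 1 (fully open), so that 0 is half open. In form: [[x, y, z, turn, claw], ...]. A call has 1 to 5 rows; each row is the pose to reach, as a shift and turn from the pose commanded when the call began, along the tool's axes at that moment; what a row does not reach only later rows make up. A row lasts 1/8 s, in which the tool goes at most 62.5 mm and 10.7 degrees, less where a joint would pass 70% of its speed; a pose out of reach is approached as far as the arm can. A call with a gripper value outside its range is refused whole. The fingers move at their own pace and stop on an object; "grip_force" is the grip in N (left out, the last holds). Time passes only in rows, so rows that repeat a pose let the fingers close. It gives the time, the measured TCP pose, the force, the opening and the grip force at its end, in the units of the state.
- bot.observe(): the state, without advancing time (a new reading comes with each control period).
- bot.grab_frame(name): name is "scene" or "top" or "wrist"; returns the picture (420x560x3 uint8, red, green, blue); there is no depth.
- bot.calibration(name): a dict with "K" (3x3 intrinsics, pixels), "view" (4x4, takes a point from world to camera coordinates). Camera axes: x right, y down, z forward; pixel columns grow to the right and rows downward; lengths in m; the calibration is good to about 2 mm. A picture is of the moment at which its call begins: read the wrist's pose just before it. calibration takes no time and is no camera call; for the wrist camera it gives the pose at the moment of the call.
- bot.hand_in(): hands the job in; it is judged then, once.
The state is a dict: "time_s": time; "joint_positions": joint angles; "dq": joint speeds; "tau": joint torques, N m; "position": TCP position; "ee_rot": TCP orientation; "ft_force": force on the tool from outside, world axes, zero at the start; "wrist_torque": the same for the moment, N m; "opening": finger opening in m; "grip_force": force on a finger pad.
Only numpy, scipy, OpenCV 4.12 (cv2) and the standard library are available. Lean on these libraries where they do the work, as an engineer would, in place of code of your own. Each camera call takes 0.05 s, during which the arm holds its last target. There are 200 camera calls.

## Working session

There is one attempt and no reset: what is moved stays moved. The work goes in short steps, Python scripts to look and compute and a tool call to move; the robot and the scene stay as the last step left them, time stands still between calls to the robot, and variables do not carry over. Pictures are saved under pics/ and viewed, at most 12 in all, crops included, and the job is handed in when it is done.

Besides the shell and the picture viewer there is one more tool, called after "Emit:" by a JSON object that holds its "method" and its "body". step_arm: Moves the arm, as the interface text tells. Its arguments: {"type":"object","properties":{"targets":{"type":"array"},"grip_force":{"type":"number"}},"required":["targets"]}

```bash
mkdir -p pics; python3 - <<'E'
from workcell import bot
import cv2,numpy as np
for n in("scene","top"):
    im=bot.grab_frame(n);cv2.imwrite(f"pics/{n}0.png",im[:,:,::-1]);np.save(f"pics/{n}0.npy",im)
    c=bot.calibration(n);print(n,np.round(c["K"],1).tolist(),np.round(c["view"],3).tolist())
s=bot.observe();print(s["time_s"],s["position"],s["ee_rot"],s["opening"])
E
```

```text
scene [[524.7, 0.0, 293.4], [0.0, 524.7, 206.0], [0.0, 0.0, 1.0]] [[-0.833, 0.554, -0.008, 0.504], [0.35, 0.515, -0.783, -0.109], [-0.429, -0.654, -0.623, 1.325], [0.0, 0.0, 0.0, 1.0]]
top [[454.5, 0.0, 278.4], [0.0, 454.5, 213.6], [0.0, 0.0, 1.0]] [[-0.013, -1.0, 0.006, -0.089], [-0.987, 0.012, -0.159, 0.57], [0.159, -0.008, -0.987, 1.046], [0.0, 0.0, 0.0, 1.0]]
0.1 [0.19693231 0.56620754 0.21769674] [-1.79904326e+02 -7.28516627e-03  1.60816053e+02] 0.0926005697680508
```

View pics/scene0.png

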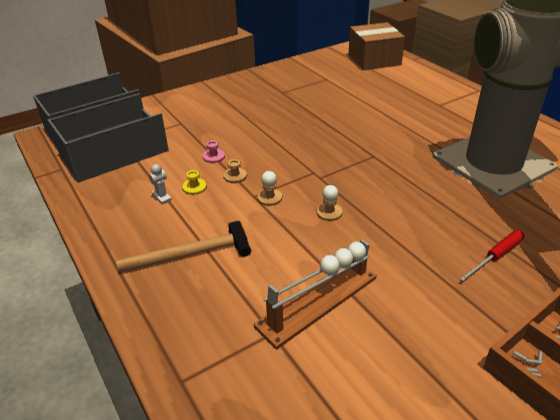

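View pics/top0.png

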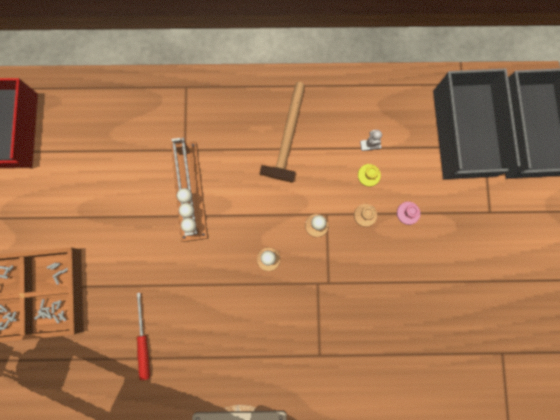

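Scene: the three balls on the track are at about (330,265), (344,257) and (357,250), with the stop at the right end (365,245). In the top view they are at (184,196), (187,211) and (189,226). The candidates for the empty cup (top view) are wooden (366,214), yellow (369,174) and pink (408,212). Wooden (366,214) fits: it is plain wood, empty, and in line with the two cups that hold balls. I'll confirm it in a crop.

```bash
cat > h.py <<'E'
import numpy as np,cv2
from workcell import bot
def ray(c,u,v):
    R=c["view"][:3,:3];t=c["view"][:3,3]
    d=R.T@np.linalg.inv(c["K"])@np.array([u,v,1.]);return -R.T@t,d/np.linalg.norm(d)
def onz(c,u,v,z):
    o,d=ray(c,u,v);return o+d*(z-o[2])/d[2]
def tri(rs):
    A=sum(np.eye(3)-np.outer(d,d) for o,d in rs);b=sum((np.eye(3)-np.outer(d,d))@o for o,d in rs)
    return np.linalg.solve(A,b)
E
python3 - <<'E'
from h import *
S=np.load("pics/scene0.npy");T=np.load("pics/top0.npy")
cs,ct=bot.calibration("scene"),bot.calibration("top")
for n,im,c,box in(("scene",S,cs,(240,340,150,300)),("top",T,ct,(150,340,180,290))):
    hsv=cv2.cvtColor(im,cv2.COLOR_RGB2HSV);m=((hsv[...,1]<70)&(hsv[...,2]>140)).astype(np.uint8)
    k,l,st,ce=cv2.connectedComponentsWithStats(m)
    for i in range(1,k):
        if st[i,4]>40 and box[0]<ce[i][0]<box[1]+40: print(n,st[i],ce[i].round(1))
print("balls top z=.07..", [onz(ct,*p,z).round(3).tolist() for p,z in(((189,226.5),.07),((187,211),.075),((184.5,196),.08),((319,223),.056),((268,258),.056),((367,213),.042))])
print("tri",[tri([ray(ct,*a),ray(cs,*b)]).round(3).tolist() for a,b in(((189,226.5),(357,250)),((184.5,196),(330,265)),((319,223),(269,179)),((268,258),(330.5,193)),((367,213),(234,163)))])
a=cv2.resize(T[150:250,290:430],None,fx=4,fy=4,interpolation=2)
b=cv2.resize(S[230:345,250:390],None,fx=4,fy=4,interpolation=2)
cv2.imwrite("pics/cup.png",cv2.resize(np.hstack([cv2.resize(a,(560,460)),b]),(800,329))[:,:,::-1])
E
```

```text
scene [356  27  42   9 175] [376.2  31. ]
scene [262 171  14  11 124] [268.7 176.2]
scene [323 185  15  12 137] [330.3 190.6]
scene [321 242  45  29 615] [342.8 255.7]
scene [279 270  40  23  81] [298.3 281. ]
scene [273 276  57  31 119] [301.4 290.9]
top [    0    26   560    40 18823] [277.9  45.5]
top [369 130  13  14 120] [375.4 136. ]
top [172 138  24  98 784] [184.4 196. ]
top [361 140  10  11  72] [364.2 145.2]
top [312 216  14  14 156] [318.4 222.3]
top [261 251  14  14 160] [267.8 257.5]
top [231 409  21  11 139] [242.2 414.9]
balls top z=.07.. [[0.537, 0.113, 0.07], [0.572, 0.117, 0.075], [0.607, 0.123, 0.08], [0.543, -0.192, 0.056], [0.462, -0.071, 0.056], [0.568, -0.31, 0.042]]
tri [[0.537, 0.113, 0.07], [0.607, 0.123, 0.079], [0.543, -0.192, 0.055], [0.461, -0.07, 0.057], [0.568, -0.311, 0.042]]
```

View pics/cup.png

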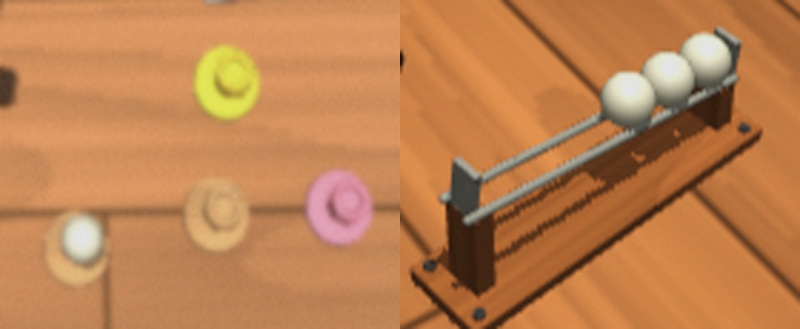

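Confirmed: the wooden cup (crop 218,213) is empty, and its neighbours are yellow and pink. The end ball at the stop is (0.537, 0.113, 0.070) and the third ball is at z 0.079, so the 8° slope fits. Heading above the end ball.

Emit:
{"method": "step_arm", "body": {"targets": [[-1,-0.6,0,0,1],[-2,-1.3,0,0,1],[-2.9,-1.9,0,0,1],[-3.8,-2.5,0,0,1],[-3.9,-2.6,0,0,1]], "grip_force": 12}}

```text
time_s: 0.72
position: [0.3682, 0.3399, 0.2183]
ee_rot: [-180.0, 0.0, 160.7]
ft_force: [0.9, 1.3, -0.3]
opening: 0.0933
grip_force: 0.0
```

Emit:
{"method": "step_arm", "body": {"targets": [[-1,-0.6,0,-1.1,1],[-2,-1.3,0,-2.2,1],[-2.9,-1.9,0,-3.3,0.6],[-3.8,-2.5,0,-4.5,0.4],[-3.93,-2.66,0,-5.5,0.3]]}}

```text
time_s: 1.35
position: [0.5382, 0.1115, 0.2181]
ee_rot: [-180.0, -0.0, -171.6]
ft_force: [0.3, 0.3, 0.1]
opening: 0.0673
grip_force: 0.0
```

Emit:
{"method": "step_arm", "body": {"targets": [[0,0,0,0,0.3],[0,0,0,0,0.3],[0,0,0,0,0.3]]}}

```text
time_s: 1.72
position: [0.5365, 0.1154, 0.2185]
ee_rot: [180.0, -0.0, -171.6]
ft_force: [-0.2, -0.0, 0.2]
opening: 0.0603
grip_force: 0.0
```

```bash
python3 - <<'E'
from h import *
s=bot.observe();c=bot.calibration("wrist");im=bot.grab_frame("wrist");np.save("pics/w1.npy",im);cv2.imwrite("pics/w1.png",im[:,:,::-1])
print(s["time_s"],s["position"].round(4),s["ee_rot"].round(2),s["opening"])
import pickle;pickle.dump(c,open("pics/w1.pkl","wb"))
for p in((.537,.113,.07),(.572,.117,.075),(.607,.123,.079)):
    q=c["K"]@(c["view"]@np.r_[p,1])[:3];print((q/q[2]).round(1))
E
```

```text
1.725 [0.5365 0.1154 0.2185] [ 1.7999e+02 -1.0000e-02 -1.7163e+02] 0.060281767212491684
[277.5 192.6   1. ]
[276.2 233.3   1. ]
[277.2 272.8   1. ]
```

View pics/w1.png

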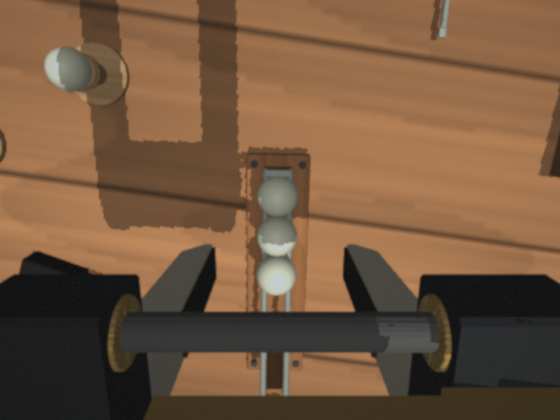

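The wrist view shows the end ball at about (278,196), next to the stop plate at (278,173), with the next two at (277,236) and (277,274). That is about 3 mm further up-track than predicted. I'll correct for that and go down, with the finger tips about 15 mm below the ball centre.

Emit:
{"method": "step_arm", "body": {"targets": [[-0.035,-0.045,0.6,0,0.3],[-0.035,-0.045,1.3,0,0.3],[-0.035,-0.045,1.9,0,0.3],[-0.035,-0.045,2.4,0,0.3],[-0.035,-0.045,2.72,0,0.3]]}}

```text
time_s: 2.4
position: [0.5385, 0.1126, 0.0539]
ee_rot: [180.0, -0.1, -171.6]
ft_force: [-0.1, -0.3, 0.3]
opening: 0.0606
grip_force: 0.0
```

Emit:
{"method": "step_arm", "body": {"targets": [[0,0,0,0,0.3],[0,0,0,0,0.3]]}}

```text
time_s: 2.65
position: [0.5406, 0.1122, 0.0569]
ee_rot: [-180.0, 0.1, -171.7]
ft_force: [-0.4, 0.4, 0.2]
opening: 0.0607
grip_force: 0.0
```

```bash
python3 - <<'E'
from h import *
s=bot.observe();c=bot.calibration("wrist");im=bot.grab_frame("wrist");cv2.imwrite("pics/w2.png",im[:,:,::-1])
print(s["time_s"],s["position"].round(4),s["ee_rot"].round(2),s["opening"],s["ft_force"])
R=c["view"];p=s["position"]
for q in((p+[0,0,.015]),):
    q=c["K"]@(R@np.r_[q,1])[:3];print((q/q[2]).round(1))
E
```

```text
2.65 [0.5406 0.1122 0.0569] [-1.8000e+02  1.1000e-01 -1.7166e+02] 0.060685860159273276 [-0.42175746  0.36177645  0.238304  ]
[281.5 275.    1. ]
```

View pics/w2.png

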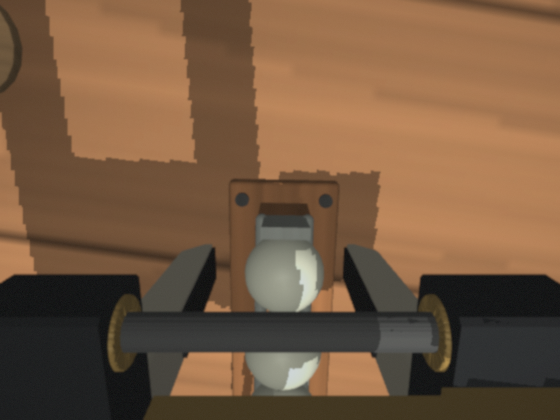

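The end ball is at (284,274), between fingertips at columns 215 and 344. It sits about 1 mm right of the middle, so I'll nudge the hand and close.

Emit:
{"method": "step_arm", "body": {"targets": [[0,0.025,0,0,0.3],[0,0.025,0,0,-0.1],[0,0.025,0,0,-0.3],[0,0.025,0,0,-0.5],[0,0.025,0,0,-0.6]], "grip_force": 12}}

```text
time_s: 3.32
position: [0.5394, 0.1137, 0.0557]
ee_rot: [180.0, 0.0, -171.7]
ft_force: [-1.1, 1.9, 2.2]
opening: 0.0338
grip_force: 12.0
```

Emit:
{"method": "step_arm", "body": {"targets": [[0,0,0,0,-0.7],[0,0,0,0,-0.7],[0,0,0,0,-0.7]]}}

```text
time_s: 3.7
position: [0.5395, 0.1136, 0.0556]
ee_rot: [180.0, 0.0, -171.7]
ft_force: [-1.3, 2.6, 3.3]
opening: 0.0341
grip_force: 12.0
```

Gripped (34 mm, 12 N). Lifting briskly, straight up, so the tips clear before the next ball arrives.

Emit:
{"method": "step_arm", "body": {"targets": [[0,0,-0.6,0,-0.7],[0,0,-1.5,0,-0.7],[0,0,-2.2,0,-0.7],[0,0,-2.4,0,-0.7],[0,0,-2.4,0,-0.7]]}}

```text
time_s: 4.32
position: [0.5397, 0.1131, 0.1993]
ee_rot: [-180.0, 0.0, -171.7]
ft_force: [0.5, 0.4, -0.4]
opening: 0.0342
grip_force: 12.0
```

Emit:
{"method": "step_arm", "body": {"targets": [[0,0,0,0,-0.7],[0,0,0,0,-0.7],[0,0,0,0,-0.7]]}}

```text
time_s: 4.7
position: [0.5388, 0.1133, 0.1982]
ee_rot: [180.0, -0.1, -171.7]
ft_force: [-0.1, -0.1, -0.3]
opening: 0.0343
grip_force: 12.0
```

```bash
python3 - <<'E'
from h import *
s=bot.observe();ims=[bot.grab_frame(n) for n in("wrist","scene")]
a=ims[0];b=cv2.resize(ims[1][150:345,190:450],(560,420),interpolation=2)
cv2.imwrite("pics/l.png",cv2.resize(np.hstack([a,b]),(800,300))[:,:,::-1])
print(s["time_s"],s["position"].round(4),s["ee_rot"].round(2),s["opening"],s["ft_force"],s["grip_force"])
E
```

```text
4.7 [0.5388 0.1133 0.1982] [ 1.8000e+02 -1.1000e-01 -1.7168e+02] 0.03427374893727683 [-0.14341464 -0.07932432 -0.30321448] 12.00001448392868
```

View pics/l.png

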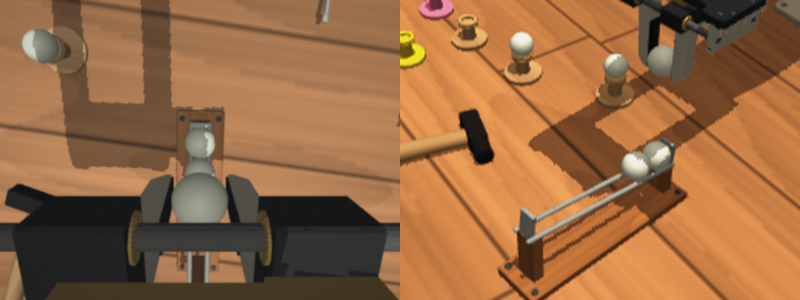

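The next ball rolled down to the stop, at (200,143) in the left half, and the third followed. Ball 1 is held in the hand. Moving towards the cup, stopping 60 mm short so the wrist camera can see it.

Emit:
{"method": "step_arm", "body": {"targets": [[0,-0.6,0,0,-0.7],[0,-1.5,0,0,-0.7],[0,-2.4,0,0,-0.7],[0,-3.3,0,0,-0.7],[0,-4.1,0,0,-0.7]]}}

```text
time_s: 5.42
position: [0.5751, -0.132, 0.1995]
ee_rot: [-180.0, 0.0, -171.7]
ft_force: [0.8, 0.4, -0.9]
opening: 0.0339
grip_force: 12.0
```

Emit:
{"method": "step_arm", "body": {"targets": [[0,-0.9,0,2,-0.7],[0,-1.8,0,4,-0.7],[0.05,-2.7,0,6,-0.7],[0.05,-3.4,0,8,-0.7],[0.05,-3.83,0,10,-0.7]]}}

```text
time_s: 6.05
position: [0.6049, -0.3602, 0.1989]
ee_rot: [-180.0, -0.0, 137.9]
ft_force: [0.0, 0.3, -0.2]
opening: 0.0339
grip_force: 12.0
```

Emit:
{"method": "step_arm", "body": {"targets": [[0,0,0,1,-0.7],[0,0,0,2,-0.7],[0,0,0,2,-0.7],[0,0,0,2,-0.7],[0,0,0,2,-0.7]]}}

```text
time_s: 6.68
position: [0.6053, -0.3577, 0.1995]
ee_rot: [-180.0, -0.0, 128.4]
ft_force: [-0.2, -0.4, 0.2]
opening: 0.034
grip_force: 12.0
```

```bash
python3 - <<'E'
from h import *
s=bot.observe();c=bot.calibration("wrist");im=bot.grab_frame("wrist");np.save("pics/c.npy",im);cv2.imwrite("pics/c.png",im[:,:,::-1])
import pickle;pickle.dump((s,c),open("pics/c.pkl","wb"))
print(s["time_s"],s["position"].round(4),s["ee_rot"].round(2),s["opening"],s["grip_force"])
for p in((.568,-.311,.042),(.568,-.311,.008),s["position"]+[0,0,.0145]):
    q=c["K"]@(c["view"]@np.r_[p,1])[:3];print((q/q[2]).round(1))
E
```

```text
6.675 [ 0.6053 -0.3577  0.1995] [-180.     -0.    128.39] 0.03397324774234764 11.999936699867249
[279.6 119.6   1. ]
[279.5 118.3   1. ]
[280.5 272.4   1. ]
```

View pics/c.png

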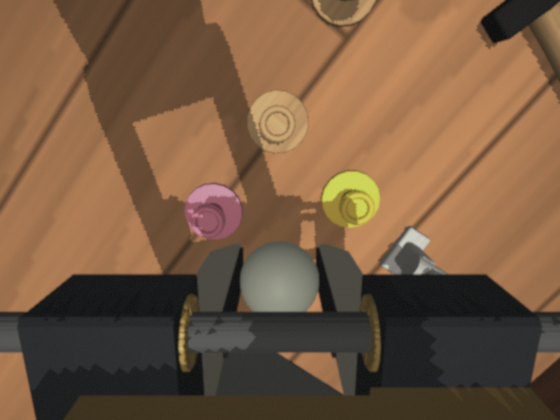

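The wooden cup's rim is at about (277,124) and its foot at (278,121), against a prediction of (280,120). The held ball is at about (280,282), against a prediction of row 272, so I'll measure where it really sits in the hand.

```bash
python3 - <<'E'
from h import *
import pickle
s,c=pickle.load(open("pics/c.pkl","rb"));im=np.load("pics/c.npy")
K=c["K"];print(K.round(1).tolist())
hsv=cv2.cvtColor(im,cv2.COLOR_RGB2HSV);R=cv2.Rodrigues
# ball edge: first low-saturation pixel from above, left/right ends
m=((hsv[...,1]<60)&(hsv[...,2]>75)).astype(np.uint8)
m[:, :238]=0;m[:,322:]=0;m[:235]=0;m[308:]=0
m=cv2.morphologyEx(m,cv2.MORPH_OPEN,np.ones((5,5)))
k,l,st,ce=cv2.connectedComponentsWithStats(m);i=1+st[1:,4].argmax();print(st[i])
pts=[(x,np.where(l[:,x]==i)[0].min()) for x in range(245,315,2) if (l[:,x]==i).any()]
p=np.array(pts,float);A=np.c_[2*p,np.ones(len(p))];x=np.linalg.lstsq(A,(p**2).sum(1),rcond=None)[0]
r=np.sqrt(x[2]+x[0]**2+x[1]**2);print("circle",x[:2].round(1),r.round(1),"res",np.abs(np.hypot(*(p-x[:2]).T)-r).max().round(1))
def ballpos(u,v,r):
    o,d=ray(c,u,v);f=K[0,0];Z=f*.0175/r;fw=c["view"][2,:3];return o+d*Z/(d@fw)
yaw=np.radians(s["ee_rot"][2]);T=np.array([[np.cos(yaw),np.sin(yaw),0],[np.sin(yaw),-np.cos(yaw),0],[0,0,-1]])
print("ball in tool axes (mm)",[((T.T@(ballpos(*x[:2],q)-s["position"]))*1e3).round(1).tolist() for q in(r,r-1)])
# foot of cup: tan mask fit
m2=((hsv[...,2]>150)&(hsv[...,0]<22)&(hsv[...,1]>80)&(hsv[...,1]<150)).astype(np.uint8);m2[:, :235]=0;m2[:,320:]=0;m2[:80]=0;m2[160:]=0
cn=max(cv2.findContours(cv2.morphologyEx(m2,cv2.MORPH_CLOSE,np.ones((5,5))),0,2)[0],key=cv2.contourArea);e=cv2.fitEllipse(cv2.convexHull(cn));print("foot",e,onz(c,*e[0],.008).round(4))
print("rim",onz(c,277,124,.042).round(4))
z=np.hstack([cv2.resize(im[80:165,235:320],(400,400),interpolation=2),cv2.resize(im[225:325,230:330],(400,400),interpolation=2)])
cv2.imwrite("pics/z.png",z[:,:,::-1])
E
```

```text
[[376.3, 0.0, 279.1], [0.0, 376.3, 206.9], [0.0, 0.0, 1.0]]
[ 241  242   78   66 4354]
circle [279.  280.5] 38.7 res 0.6
ball in tool axes (mm) [[-5.4, -0.7, -11.5], [-7.4, -0.7, -7.4]]
foot ((282.43603515625, 101.73291778564453), (73.99000549316406, 166.62538146972656), 166.93174743652344) [ 0.5609 -0.2978  0.008 ]
rim [ 0.5686 -0.3152  0.042 ]
```

View pics/z.png

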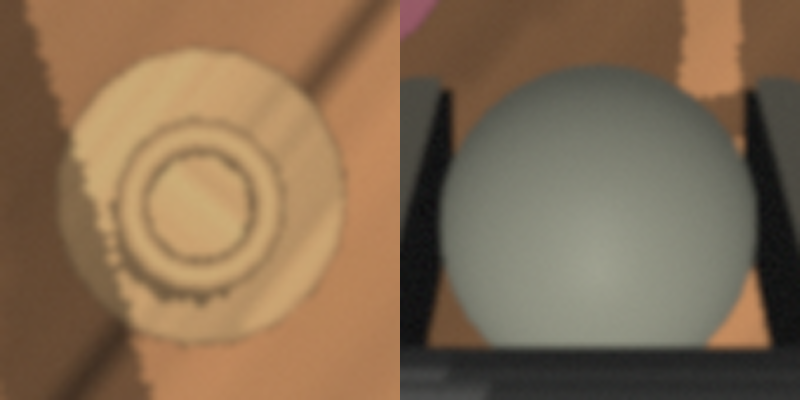

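The enlarged crop confirms the empty cup, with its rim centre at (277.5,123) and the ball circle at (279,280.5). The ball sits about 5–6 mm behind the TCP along tool x. From the relative vector between ball and cup in the same camera, the TCP target is about (0.5655, -0.309). Going above it first.

Emit:
{"method": "step_arm", "body": {"targets": [[0.5,0,0.4,0,-0.7],[1.05,-0.015,1.0,0,-0.7],[1.05,-0.015,1.6,0,-0.7],[1.05,-0.015,2.1,0,-0.7],[1.05,-0.015,2.2,0,-0.7]]}}

```text
time_s: 7.35
position: [0.5638, -0.3078, 0.0648]
ee_rot: [-179.9, -0.2, 128.4]
ft_force: [-1.3, 0.2, -0.7]
opening: 0.0343
grip_force: 12.0
```

Emit:
{"method": "step_arm", "body": {"targets": [[0,0,0,0,-0.7],[0,0,0,0,-0.7],[0,0,0,0,-0.7]]}}

```text
time_s: 7.72
position: [0.5664, -0.3096, 0.0691]
ee_rot: [180.0, 0.1, 128.3]
ft_force: [-0.2, -0.1, -0.1]
opening: 0.0342
grip_force: 12.0
```

```bash
python3 - <<'E'
from h import *
s=bot.observe();a=bot.grab_frame("scene");cs=bot.calibration("scene");w=bot.grab_frame("wrist")
print(s["time_s"],s["position"].round(4),s["ee_rot"].round(2),s["ft_force"].round(2))
z=np.hstack([cv2.resize(a[125:195,190:283],(532,400),interpolation=2),cv2.resize(w[200:420,210:350],(255,400),interpolation=2)])
cv2.imwrite("pics/d.png",z[:,:,::-1])
for p in((.568,-.312,.042),(.568,-.312,.056),s["position"]+[.003,-.004,.013]):
    q=cs["K"]@(cs["view"]@np.r_[p,1])[:3];q/=q[2];print(q.round(1),((q[:2]-[190,125])*5.72).round())
E
```

```text
7.725 [ 0.5664 -0.3096  0.0691] [1.7995e+02 1.4000e-01 1.2832e+02] [-0.17 -0.13 -0.09]
[234.1 162.7   1. ] [252. 216.]
[233.6 157.8   1. ] [249. 188.]
[231.9 148.4   1. ] [239. 134.]
```

View pics/d.png

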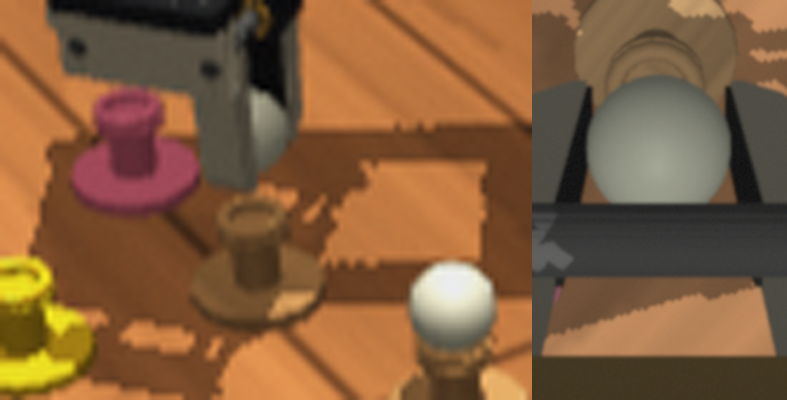

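The ball hangs above the cup. In the scene crop its right edge is at about 300 and the rim spans 216–288. Left–right looks fine in the wrist view, but the offset along tool x needs checking with numbers before lowering.

```bash
python3 - <<'E'
from h import *
s=bot.observe();c=bot.calibration("wrist");w=bot.grab_frame("wrist");cs=bot.calibration("scene");a=bot.grab_frame("scene")
p=s["position"];print(p.round(4))
tx=np.array([-.62,.785,0]);f=lambda C,q:(lambda r:(r/r[2])[:2].round(1))(C["K"]@(C["view"]@np.r_[q,1])[:3])
# along-tool-x offset of rim & ball vs TCP according to wrist calibration
for v in(245,249,253): print("rim row",v,((onz(c,277.6,v,.042)-p)[:3]@tx*1e3).round(1))
for h in(.0115,.013,.0145): print("ball h",h,((onz(c,279,280.5,p[2]+h)-p)@tx*1e3).round(1))
# scene: ball right edge per row, rim edges
hsv=cv2.cvtColor(a,cv2.COLOR_RGB2HSV)
for r in range(140,156,2): print(r,hsv[r,228:248,1].tolist())
for k in(-6,-4,-2,0,2): print("ball off",k,"scene centre",f(cs,p+k*1e-3*tx+[0,0,.013]))
g=cv2.cvtColor(w,cv2.COLOR_RGB2GRAY);print("wrist col 278 rows200-245",g[200:245,278].tolist())
E
```

```text
[ 0.5661 -0.3094  0.0685]
rim row 245 -2.7
rim row 249 -5.1
rim row 253 -7.4
ball h 0.0115 -5.3
ball h 0.013 -4.6
ball h 0.0145 -3.8
140 [59, 59, 59, 52, 57, 57, 36, 41, 43, 39, 21, 48, 60, 62, 96, 166, 169, 167, 167, 169]
142 [62, 60, 58, 58, 57, 56, 41, 42, 43, 44, 31, 32, 58, 56, 88, 166, 168, 167, 167, 170]
144 [60, 58, 58, 59, 61, 58, 46, 41, 41, 42, 42, 44, 58, 62, 83, 159, 169, 165, 168, 167]
146 [60, 61, 63, 60, 59, 57, 49, 42, 42, 40, 43, 41, 52, 61, 109, 168, 168, 170, 168, 168]
148 [57, 61, 63, 55, 64, 60, 48, 41, 45, 49, 44, 40, 47, 62, 140, 170, 167, 172, 172, 171]
150 [60, 57, 62, 60, 59, 56, 53, 43, 41, 43, 43, 43, 77, 150, 172, 169, 168, 173, 172, 170]
152 [60, 58, 58, 58, 57, 59, 58, 45, 40, 39, 46, 86, 162, 171, 169, 172, 171, 171, 170, 172]
154 [57, 58, 58, 61, 58, 59, 58, 46, 47, 89, 153, 172, 169, 176, 173, 168, 171, 172, 172, 172]
ball off -6 scene centre [231.7 148.6]
ball off -4 scene centre [232.4 148.7]
ball off -2 scene centre [233.2 148.8]
ball off 0 scene centre [234. 149.]
ball off 2 scene centre [234.8 149.1]
wrist col 278 rows200-245 [108, 109, 109, 108, 107, 107, 107, 106, 107, 105, 107, 106, 106, 105, 105, 101, 86, 69, 62, 62, 67, 86, 93, 83, 83, 88, 98, 102, 108, 111, 111, 110, 105, 100, 100, 104, 105, 104, 103, 104, 99, 93, 89, 88, 90]
```

Both cameras agree. The ball is -2.5 mm along tool x in the scene view and about -4.6 in the wrist view; the cup is at -2.8 and about -4. So the two are aligned within about 1–2 mm, and the ball is about 13 mm above the TCP. Lowering gently.

Emit:
{"method": "step_arm", "body": {"targets": [[0,0,0.12,0,-0.7],[0,0,0.22,0,-0.7],[0,0,0.3,0,-0.7],[0,0,0.35,0,-0.7],[0,0,0.35,0,-0.7]]}}

```text
time_s: 8.55
position: [0.5653, -0.3089, 0.046]
ee_rot: [-180.0, -0.0, 128.3]
ft_force: [0.4, -0.3, -1.1]
opening: 0.0341
grip_force: 12.0
```

Emit:
{"method": "step_arm", "body": {"targets": [[0,0,0.01,0,-0.7],[0,0,0.02,0,-0.7],[0,0,0.03,0,-0.7],[0,0,0.03,0,-0.7]]}}

```text
time_s: 9.05
position: [0.5655, -0.309, 0.0446]
ee_rot: [180.0, -0.0, 128.3]
ft_force: [0.4, 0.4, -0.2]
opening: 0.0345
grip_force: 12.0
```

Emit:
{"method": "step_arm", "body": {"targets": [[0,0,0.01,0,-0.7],[0,0,0.02,0,-0.7],[0,0,0.02,0,-0.7],[0,0,0.02,0,-0.7]]}}

```text
time_s: 9.55
position: [0.5656, -0.3091, 0.0436]
ee_rot: [180.0, 0.0, 128.3]
ft_force: [0.0, 0.1, 0.4]
opening: 0.0344
grip_force: 12.0
```

```bash
python3 - <<'E'
from h import *
s=bot.observe();a=bot.grab_frame("scene");np.save("pics/e.npy",a)
print(s["time_s"],s["position"].round(4),s["ft_force"].round(2),s["tau"].round(2))
hsv=cv2.cvtColor(a,cv2.COLOR_RGB2HSV)
for r in range(150,172,2): print(r,hsv[r,222:248,1].tolist())
E
```

```text
9.55 [ 0.5656 -0.3091  0.0436] [0.04 0.14 0.35] [ 5.000e-02 -6.397e+01 -4.442e+01  3.000e-02  1.200e-01 -0.000e+00]
150 [59, 56, 54, 57, 57, 59, 56, 57, 58, 60, 54, 59, 56, 43, 44, 47, 31, 20, 15, 53, 56, 69, 172, 172, 174, 172]
152 [131, 127, 123, 75, 57, 59, 57, 60, 59, 61, 61, 64, 55, 42, 42, 42, 40, 41, 40, 62, 63, 70, 174, 173, 168, 170]
154 [139, 140, 137, 117, 60, 57, 61, 58, 63, 60, 59, 62, 57, 45, 41, 41, 41, 44, 47, 53, 58, 89, 164, 174, 172, 172]
156 [139, 140, 129, 135, 57, 58, 57, 59, 60, 61, 61, 59, 57, 50, 43, 44, 45, 43, 48, 50, 65, 145, 168, 169, 173, 172]
158 [139, 135, 163, 166, 58, 58, 61, 58, 60, 55, 60, 56, 58, 50, 42, 40, 42, 41, 47, 82, 112, 171, 169, 172, 171, 172]
160 [160, 171, 171, 165, 109, 57, 57, 57, 61, 57, 61, 63, 59, 59, 43, 46, 43, 45, 94, 163, 168, 171, 169, 170, 172, 173]
162 [171, 175, 168, 166, 123, 58, 59, 60, 58, 59, 63, 60, 60, 55, 44, 42, 50, 102, 157, 172, 170, 173, 174, 171, 170, 169]
164 [177, 171, 170, 176, 151, 55, 58, 57, 54, 57, 58, 60, 59, 65, 108, 133, 153, 154, 160, 172, 174, 172, 174, 171, 172, 170]
166 [176, 169, 173, 170, 173, 149, 107, 98, 92, 77, 72, 61, 58, 68, 132, 152, 153, 154, 163, 172, 171, 169, 173, 171, 171, 168]
168 [172, 173, 171, 179, 173, 175, 168, 159, 155, 148, 152, 155, 146, 138, 148, 149, 151, 155, 155, 160, 163, 168, 172, 173, 169, 172]
170 [170, 172, 171, 163, 159, 150, 154, 151, 153, 153, 153, 156, 155, 151, 152, 152, 155, 156, 150, 151, 149, 151, 152, 159, 173, 171]
```

The ball's centre is now at row 157.7, against 157.8 predicted for a seated ball. One more small step, feeling for contact.

Emit:
{"method": "step_arm", "body": {"targets": [[0,0,0.01,0,-0.7],[0,0,0.02,0,-0.7],[0,0,0.02,0,-0.7],[0,0,0.02,0,-0.7]]}}

```text
time_s: 10.1
position: [0.566, -0.3096, 0.0432]
ee_rot: [180.0, 0.1, 128.3]
ft_force: [-0.4, -0.4, 5.7]
opening: 0.0343
grip_force: 12.0
```

Contact: 5.7 N upward, at the seat height. Opening slowly, only part way.

Emit:
{"method": "step_arm", "body": {"targets": [[0,0,-0.01,0,-0.24],[0,0,-0.01,0,-0.2],[0,0,-0.01,0,-0.15],[0,0,-0.01,0,-0.05],[0,0,-0.01,0,0.1]]}}

```text
time_s: 10.72
position: [0.5654, -0.3089, 0.0427]
ee_rot: [-180.0, -0.0, 128.3]
ft_force: [-0.9, 0.1, -0.6]
opening: 0.0488
grip_force: 0.0
```

Emit:
{"method": "step_arm", "body": {"targets": [[0,0,0,0,0.15],[0,0,0,0,0.2],[0,0,0,0,0.2],[0,0,0,0,0.2]]}}

```text
time_s: 11.22
position: [0.5655, -0.309, 0.0429]
ee_rot: [180.0, 0.0, 128.3]
ft_force: [-0.0, -0.5, 0.3]
opening: 0.0556
grip_force: 0.0
```

```bash
python3 - <<'E'
from h import *
s=bot.observe();w=bot.grab_frame("wrist");a=bot.grab_frame("scene")
print(s["time_s"],s["position"].round(4),s["ft_force"].round(2),s["opening"])
z=np.hstack([cv2.resize(a[125:195,190:283],(500,376),interpolation=2),cv2.resize(w[200:420,190:370],(300,376),interpolation=2)])
cv2.imwrite("pics/f.png",z[:,:,::-1])
E
```

```text
11.225 [ 0.5655 -0.309   0.0429] [-0.05 -0.47  0.35] 0.055619765334326214
```

View pics/f.png

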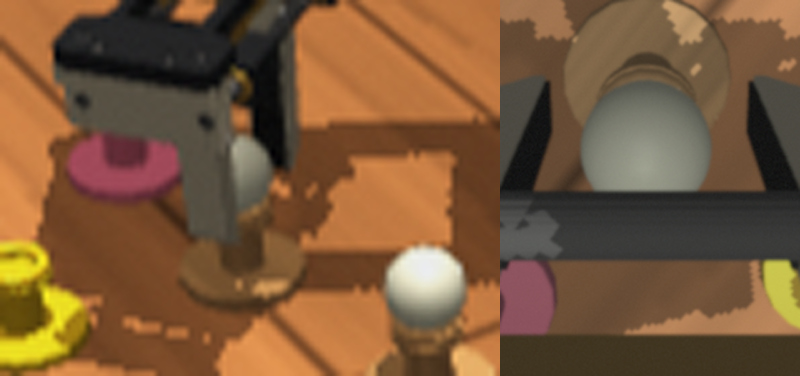

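The ball sits in the cup (right panel, 645,145), midway between the open fingers. Retreating straight up, then clear.

Emit:
{"method": "step_arm", "body": {"targets": [[0,0,-0.15,0,0.2],[0,0,-0.4,0,0.2],[0,0,-0.8,0,0.2],[0,0,-1.4,0,0.2],[0,0,-2.0,0,0.2]]}}

```text
time_s: 11.95
position: [0.5656, -0.3091, 0.1653]
ee_rot: [180.0, 0.1, 128.3]
ft_force: [0.1, 0.0, 0.7]
opening: 0.0558
grip_force: 0.0
```

Emit:
{"method": "step_arm", "body": {"targets": [[-0.8,0,-0.5,0,0.2],[-1.5,0,-0.5,0,0.2],[-1.5,0,-0.5,0,0.2],[-1.5,0,-0.5,0,0.2],[-1.5,0,-0.5,0,0.2]]}}

```text
time_s: 12.58
position: [0.6211, -0.3789, 0.1938]
ee_rot: [180.0, 0.0, 128.3]
ft_force: [-0.7, -0.8, -0.7]
opening: 0.0556
grip_force: 0.0
```

```bash
python3 - <<'E'
from h import *
s=bot.observe();w=bot.grab_frame("wrist");a=bot.grab_frame("scene")
print(s["time_s"],s["position"].round(4),s["ft_force"].round(2))
z=np.hstack([cv2.resize(a[120:345,130:400],(480,400),interpolation=2),cv2.resize(w[0:300,130:370],(320,400))])
cv2.imwrite("pics/g.png",z[:,:,::-1])
hsv=cv2.cvtColor(a,cv2.COLOR_RGB2HSV);m=((hsv[...,1]<70)&(hsv[...,2]>140)).astype(np.uint8)
k,l,st,ce=cv2.connectedComponentsWithStats(m);print([(st[i,:4].tolist(),st[i,4]) for i in range(1,k) if st[i,4]>30 and 130<ce[i][1]<300])
E
```

```text
12.575 [ 0.6211 -0.3789  0.1938] [-0.74 -0.79 -0.66]
[([0, 132, 89, 244], np.int32(12527)), ([227, 150, 13, 11], np.int32(110)), ([439, 152, 12, 10], np.int32(42)), ([526, 155, 18, 13], np.int32(52)), ([151, 164, 9, 7], np.int32(48)), ([150, 169, 16, 11], np.int32(52)), ([518, 168, 12, 10], np.int32(38)), ([262, 171, 14, 11], np.int32(125)), ([323, 185, 15, 12], np.int32(142)), ([157, 193, 14, 9], np.int32(62)), ([335, 242, 31, 22], np.int32(414)), ([461, 255, 32, 25], np.int32(83)), ([279, 263, 54, 30], np.int32(119)), ([273, 268, 71, 40], np.int32(163))]
```

View pics/g.png

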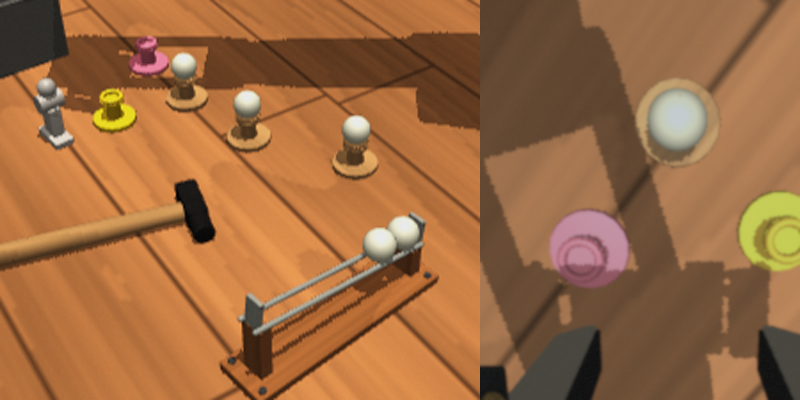

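The ball is seated in the wooden cup (left panel, 184,67), and the remaining two balls rest at the stop (403,232 and 380,245). The robot is clear of everything.

```bash
python3 -c "
from workcell import bot
print(bot.hand_in())"
```

```text
the job is handed in; nothing more can be done
None
```

The end ball is seated in the empty wooden cup, the next ball rolled down to the stop by itself, and the job was handed in at about 12.6 s with the robot clear; no verdict was returned.

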